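# Unclamp the drilled panel and put it in the parts crate

## Task

The small panel in the drilling jig is finished. Slide the jig's hook clamp to the right (seen from the robot) all the way against its stop and leave it there, lift the panel out along its slope, and lower it into the plywood parts crate, letting go only when its lower edge is down inside the crate below the rim. Leave the other things on the bench where they are.

Things in the scene. Friction and masses are not known exactly. Their poses are not given: they have to be found in the camera images.
- board: panel to take out: grey board 140 (its y) x 110 (its z) x 18 mm (its x), 0.16 to 0.28 kg, two flat steel fittings on its open face. Origin at its middle. It leans in the jig 30 degrees from vertical, upper edge away from the robot (jig's -x); its z runs up the slope, its x out of the open face, away from the backrest. Its upper 55 mm stand free on both faces.
- jig: plywood drilling jig, fixed, x roughly toward the robot; base 190 x 270 x 14 mm. Origin on the bench, z up. A backrest leaning 30 degrees (y -100 to 150 mm, reaching 55 mm up the slope, clamp track behind it) and a ledge square to it form a corner at x 45, z 35 mm, where the panel stands. Up the slope is (-0.5, 0, 0.866), out of the backrest (0.866, 0, 0.5) in the jig frame.
- seat (a point): where the middle of the panel is when it stands in the jig: jig frame x 25.3, y 0, z 87.1 mm.
- clamp (a joint): travel (m) of the dark steel hook clamp toward the jig's +y (the robot's right): 0 to 0.03 at the start, stop at 0.110. Stiff (3 N plus 12 N per m/s), stays where left; 10 N shows the stop. The hook, 28 mm wide, at jig y = this value, reaches from behind over the panel's upper edge (top face 127 mm up the slope, lip in front of the panel) and bars its way out.
- clamp_handle (a point): middle of the clamp's black round handle, 20 mm in diameter, 55 mm long, standing up from the hook along the slope direction (from 126 to 181 mm up the slope from the corner, this point at 154 mm), 9 mm out from the backrest's face. Push it from its -y side or grip it.
- crate: open plywood parts crate, fixed to the bench, outside 200 (its x) x 250 (its y) x 90 mm high, walls and floor 8 mm. Origin at the centre of its underside. It stands on the left or the right of the robot, the jig on the other side.
- done_board: an equal finished panel lying flat on the crate's floor, 18 mm thick; the new one may come to rest on it and may shift it. Origin at its middle.
- tape: tape measure, yellow, 66 x 36 x 62 mm, standing on the bench between jig and crate, nearer the robot; origin under it. Leave alone.
- screwdriver: screwdriver 190 mm long lying between jig and crate. Leave alone.
- drill: cordless drill, about 230 x 195 x 60 mm, lying on its side at the left. Leave alone.
- screwbox: closed cardboard box of screws, 80 x 110 x 45 mm, beyond the middle of the bench; origin under it. Leave alone.
- offcut: grey board offcut, 90 x 200 x 18 mm, lying flat at the right. Leave alone.

How it is judged (in metres and radians):
On the way, in this order (a step that is already met when the one before it is completed fails the run):
1. the clamp is slid against its stop, with the panel still in the jig (value of joint clamp above 0.105 m and distance between board and seat below 0.03 m), for 0.2 s.
2. the panel is lifted out of the jig (distance between board and seat above 0.1 m), for 0.1 s.
At the end, for the whole second after the job is handed in: The panel rests in the crate (standing, leaning or lying), released and still (under 0.02 m/s); its middle and that of the equal panel are within the crate's inner walls and under 94 mm above its underside; the clamp is still slid aside (joint above 0.10 m) (x of board in the frame of crate between -0.092 and 0.092 m and y of board in the frame of crate between -0.117 and 0.117 m and z of each of board, done_board in the frame of crate below 0.094 m and x of done_board in the frame of crate between -0.092 and 0.092 m and y of done_board in the frame of crate between -0.117 and 0.117 m and linear speed of board below 0.02 m/s and contact force between the fingers and board below 0.05 N and value of joint clamp above 0.1 m); the robot touches nothing.
It fails at once if the panel is thrown or dropped from well above the crate (falls free of the fingers faster than 1.4 m/s, about 100 mm of fall) (linear speed of board above 1.4 m/s and contact force between the fingers and board below 0.05 N).
It fails at once if another thing on the bench is moved by more than 40 mm (distance of any of tape, screwdriver, drill, screwbox, offcut from where it was at the start of the episode above 0.04 m).
It also fails if it takes over 56 s, if anything falls off the work surface, if the arm or the gripper's body presses on something with over 40 N, if the wrist force passes 120 N, or if a joint passes its speed limit or range.

## Robot

A 6-joint arm with a two-finger parallel gripper is mounted at the origin on the work surface. World frame = base frame: x ahead of the robot, y to its left, z up, the work surface at z = 0. Lengths are in mm, angles in degrees, forces in N, time in s.
With the tool pointing down it reaches from about 350 to 850 mm from the base axis. Payload 8.1 kg.
Tool frame: the origin (TCP) lies midway between the tips of the shut fingers; the grasp point (between the pads) lies 19 mm behind it; z points along the fingers, y is the line along which they close (so a half turn about z gives the same grasp; the last joint's range is limited). The gripper opens to 85 mm and grips with 20 to 120 N. Pads are 22 mm wide; open, the fingers measure 114 mm over their backs; the gripper's body (76 mm by 85 mm) begins 54 mm behind the grasp point. The pads swing forward as they close: fully open they stand 13 mm farther back than shut.
Start: joints at [-68.835, 7.471, 85.268, -0, 87.261, -4.893], TCP at [263.589, -539.005, 231.292] pointing down, gripper open.
Joint ranges: [-169.43, 169.43], [-51.17, 129.36], [1.28, 143.12], [-76.62, 256.62], [0, 156.53], [-152.29, 152.29]. Speed limits (degrees/s): [136.94, 136.94, 159.86, 180, 180, 180].

## Interface

Orientations are given as [roll, pitch, yaw] about the fixed x, y, z axes, in that order (R = Rz(yaw) Ry(pitch) Rx(roll)).
In Python, from bench import r gives the robot as it stands.
- The arm moves only by the tool steer_hand, called after "Request:" as name(argument=value, ...), one argument or row to a line, values as JSON. Schema: {"type":"object","properties":{"moves":{"type":"object","properties":{"offsets":{"type":"array","items":{"type":"array","items":{"type":"number"},"minItems":7,"maxItems":7},"minItems":1,"maxItems":8}},"additionalProperties":false,"required":["offsets"]},"grip_n":{"type":"number"},"only":{"type":"string"},"quiet":{"type":"boolean"},"lines":{"type":"string"}},"required":["moves"],"additionalProperties":false}. moves is an object whose key "offsets" holds a list of rows, 1 to 8 of them, each of 7 numbers: a rotation vector rx, ry, rz in units of 10 degrees, then dx, dy, dz in units of 100 mm, then the finger opening in mm; each row is the pose to reach, as a shift and turn from the pose commanded when the call began, along the tool's axes at that moment; what a row does not reach only later rows make up. A row lasts 1/8 s, in which the tool goes at most 62.5 mm and 10.7 degrees, less where a joint would pass 70% of its speed; a pose out of reach is approached as far as the arm can. The fingers move at their own pace and stop on an object; grip_n is the grip in N (left out, the last holds). Time passes only in rows, so rows that do not move let the fingers close. The tool returns the time, the measured TCP pose, the force, the opening and the grip force at its end. only (a regular expression) keeps the lines of the reply that match it, lines (a string "A,B") keeps lines A to B, and quiet returns only ok. Input that does not fit is refused with a message, and nothing moves.
- r.sense(): the state, without advancing time (a new reading comes with each control period).
- r.snapshot(name): name is "scene" or "top" or "wrist"; returns a dict with "pixels" (400x640x3 uint8, blue, green, red), "fx", "fy", "cx", "cy" (pixels), "D" ([k1, k2, p1, p2, k3] as OpenCV has them; the pictures are not rectified), "pose" (4x4, takes a point from camera to world coordinates). Camera axes: x right, y up, looking along -z (the intrinsics and any distortion apply to the point x, -y, -z); pixel columns grow to the right and rows downward; lengths in mm; the calibration is good to about 2 mm. A picture is of the moment at which its call begins. There is no depth.
- r.hand_in(): hands the job in; it is judged then, once.
The state is a dict: "time": time; "joint_pos": joint angles; "qd": joint speeds; "joint_efforts": joint torques, N m; "tool_pos": TCP position; "tcp_rot": TCP orientation; "ft_force": force on the tool from outside, world axes, zero at the start; "wrist_torque": the same for the moment, N m; "finger_gap": finger opening in mm; "grip_force": force on a finger pad.
Only numpy, scipy, OpenCV 4.12 (cv2) and the standard library are available. Lean on these libraries where they do the work, as an engineer would, in place of code of your own. Each camera call takes 0.05 s, during which the arm holds its last target. There are 200 camera calls.

## Working session

There is one attempt and no reset: what is moved stays moved. The work goes in short steps, Python scripts to look and compute and a tool call to move; the robot and the scene stay as the last step left them, time stands still between calls to the robot, and variables do not carry over. Pictures are saved under pics/ and viewed, at most 10 in all, crops included, and the job is handed in when it is done.

```bash
ls; mkdir -p pics
```

Run:
```python
from bench import r
import cv2,pickle
s={}
for n in("scene","top"):
    d=r.snapshot(n);s[n]=d;cv2.imwrite(f"pics/{n}0.png",d["pixels"])
    print(n,d["fx"],d["fy"],d["cx"],d["cy"],d["D"],d["pose"])
pickle.dump(s,open("s0.pkl","wb"))
print(r.sense())
```

```text
bench.py
pics
scene 362.6622923381331 362.6622923381331 319.2548261286004 207.29168127070528 [-0.00106333  0.          0.          0.          0.        ] [[-7.59935992e-01 -5.50581432e-01  3.45481366e-01  1.01099923e+03]
 [ 6.49861792e-01 -6.32692724e-01  4.21164538e-01  5.25786588e+02]
 [-1.33018281e-02  5.44573230e-01  8.38607810e-01  1.20572254e+03]
 [ 0.00000000e+00  0.00000000e+00  0.00000000e+00  1.00000000e+00]]
top 379.1970097348641 379.1970097348641 324.2588699094398 196.80863928310677 [0.02039948 0.         0.         0.         0.        ] [[-1.56108196e-02  9.94566366e-01 -1.02927381e-01  4.36313699e+02]
 [-9.99815691e-01 -1.66774431e-02 -9.51040994e-03 -2.08069701e+01]
 [-1.11752994e-02  1.02759945e-01  9.94643407e-01  1.20915142e+03]
 [ 0.00000000e+00  0.00000000e+00  0.00000000e+00  1.00000000e+00]]
{'time': 0.1, 'joint_pos': array([-6.88364810e+01,  7.51143046e+00,  8.53241614e+01, -3.63019227e-04,
        8.72604797e+01, -4.89164979e+00]), 'qd': array([ 5.98680673e-02, -1.62929322e-01, -2.08150121e-01, -1.29272836e-04,
       -7.90316109e-02, -8.80791804e-02]), 'joint_efforts': array([ 1.14591126e-03, -5.70950246e+01, -5.01942515e+01, -1.41330361e-04,
        8.14178435e-03, -7.45347643e-05]), 'tool_pos': array([ 263.39325238, -538.54314852,  230.33179971]), 'tcp_rot': array([-1.79904247e+02, -7.83092804e-03,  2.60551799e+01]), 'ft_force': array([-0.24757715, -0.38879583,  0.01045023]), 'wrist_torque': array([ 0.05086936,  0.00688119, -0.06729711]), 'grip_force': 0.0, 'finger_gap': 85.75564971048978}
```

View pics/top0.png

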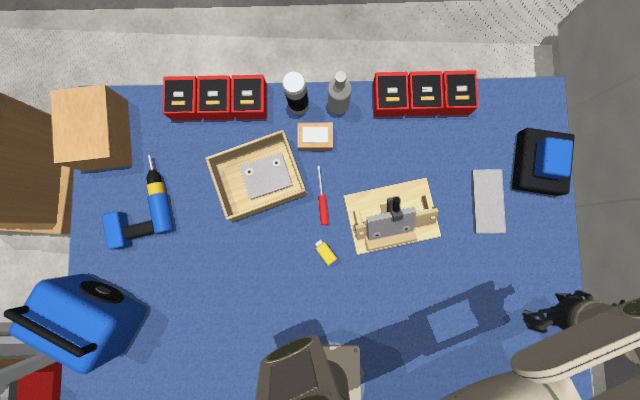

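View pics/scene0.png

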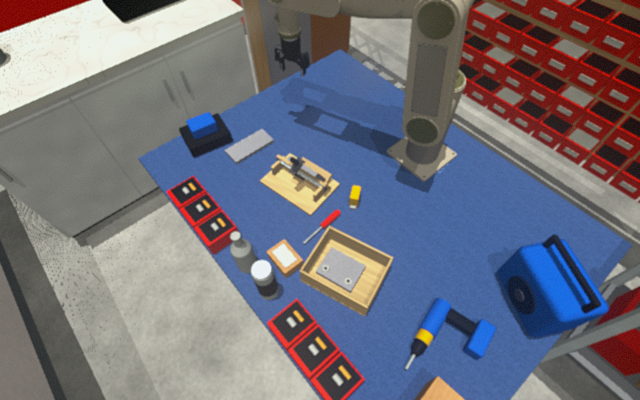

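The top view shows the jig around (392,216), the handle at about (395,203), the crate around (255,176) and the tape at (326,252). The robot's right is the right of the image. Next I'll measure the base and rim outlines, and take a magnified crop.

Create h.py:
```python
import numpy as np,cv2,pickle
from scipy.spatial.transform import Rotation as R
def ray(d,uv):
    K=np.array([[d["fx"],0,d["cx"]],[0,d["fy"],d["cy"]],[0,0,1]])
    p=cv2.undistortPoints(np.float64(uv).reshape(-1,1,2),K,np.array(d["D"])).reshape(-1,2)
    v=np.c_[p[:,0],-p[:,1],-np.ones(len(p))]@d["pose"][:3,:3].T
    return d["pose"][:3,3],v
def onz(d,uv,z):
    c,v=ray(d,uv); return c+v*((z-c[2])/v[:,2])[:,None]
def two(d1,u1,d2,u2):
    c1,v1=ray(d1,u1);c2,v2=ray(d2,u2);out=[]
    for a,b in zip(v1,v2):
        st=np.linalg.lstsq(np.c_[a,-b],c2-c1,rcond=None)[0]
        p,q=c1+a*st[0],c2+b*st[1]; out.append(np.r_[(p+q)/2,np.linalg.norm(p-q)])
    return np.array(out)
def proj(d,P):
    K=np.array([[d["fx"],0,d["cx"]],[0,d["fy"],d["cy"]],[0,0,1]])
    T=np.linalg.inv(d["pose"]);q=np.atleast_2d(P)@T[:3,:3].T+T[:3,3]
    return cv2.projectPoints(q*[1,-1,-1],np.zeros(3),np.zeros(3),K,np.array(d["D"]))[0].reshape(-1,2)
```

Run:
```python
from h import *
s=pickle.load(open("s0.pkl","rb"))
for n,box in(("top",(190,110,460,270)),("scene",(240,140,410,320))):
    d=s[n];x0,y0,x1,y1=box
    im=d["pixels"];hsv=cv2.cvtColor(im,cv2.COLOR_BGR2HSV)
    m=cv2.inRange(hsv,(10,40,90),(32,200,255));mm=np.zeros_like(m);mm[y0:y1,x0:x1]=m[y0:y1,x0:x1]
    cs=cv2.findContours(mm,cv2.RETR_EXTERNAL,cv2.CHAIN_APPROX_NONE)[0]
    for c in cs:
        if cv2.contourArea(c)<1500: continue
        rc=cv2.minAreaRect(c);b=cv2.boxPoints(rc)
        print(n,cv2.contourArea(c),rc)
        for z in(14,90):
            P=onz(d,b,z);print(z,P[:,:2].round(0).tolist(),np.linalg.norm(np.roll(P,-1,0)-P,axis=1).round(0))
        q=cv2.approxPolyDP(cv2.convexHull(c),4,True);print(q.reshape(-1,2).tolist())
cv2.imwrite("pics/crop.png",np.vstack([cv2.resize(s["top"]["pixels"][165:265,330:455],None,fx=4,fy=3,interpolation=cv2.INTER_CUBIC),cv2.resize(s["scene"]["pixels"][145:215,255:345],(500,300),interpolation=cv2.INTER_CUBIC)]))
```

```text
top 5038.0 ((392.9088134765625, 215.2806854248047), (60.41498947143555, 88.83807373046875), 77.73522186279297)
14 [[564.0, -69.0], [620.0, -345.0], [433.0, -377.0], [379.0, -105.0]] [282. 189. 277. 189.]
90 [[556.0, -66.0], [608.0, -325.0], [433.0, -354.0], [382.0, -100.0]] [264. 177. 259. 177.]
[[426, 178], [440, 235], [357, 254], [344, 196]]
top 5599.0 ((255.30288696289062, 175.70802307128906), (68.69035339355469, 84.32510375976562), 70.01689147949219)
14 [[692.0, 374.0], [782.0, 120.0], [571.0, 46.0], [484.0, 297.0]] [270. 223. 265. 222.]
90 [[676.0, 349.0], [760.0, 111.0], [563.0, 42.0], [481.0, 277.0]] [253. 209. 249. 208.]
[[283, 130], [306, 193], [227, 219], [206, 158]]
scene 5408.5 ((327.39447021484375, 260.3751220703125), (116.2276382446289, 65.28535461425781), 26.861919403076172)
14 [[832.0, -29.0], [599.0, -156.0], [457.0, 266.0], [684.0, 347.0]] [266. 445. 240. 404.]
90 [[844.0, 7.0], [625.0, -112.0], [493.0, 283.0], [704.0, 358.0]] [249. 417. 225. 378.]
[[267, 251], [282, 240], [330, 226], [392, 259], [363, 315], [286, 276]]
scene 2099.0 ((300.1397705078125, 180.8151397705078), (67.40765380859375, 45.82355880737305), 34.07719421386719)
14 [[622.0, -333.0], [413.0, -431.0], [368.0, -113.0], [566.0, -43.0]] [230. 321. 209. 296.]
90 [[647.0, -279.0], [451.0, -370.0], [409.0, -73.0], [594.0, -7.0]] [216. 300. 196. 277.]
[[277, 155], [303, 157], [338, 183], [311, 214], [260, 181]]
```

View pics/crop.png

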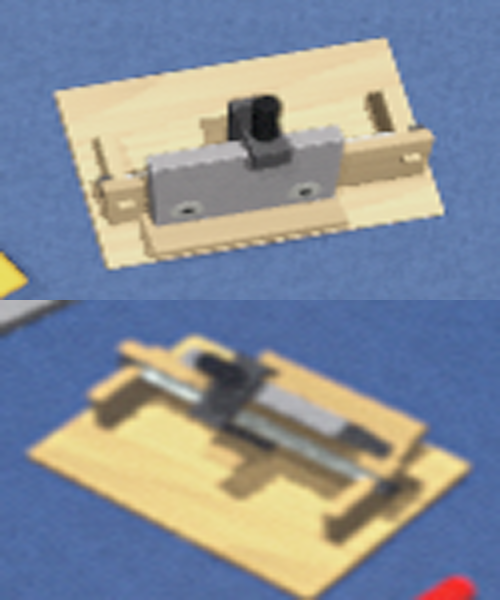

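The crop shows the panel standing in the jig with the hook near the panel's middle, handle top at about crop (265,100), i.e. top-view pixel (396,198). Fitting the poses and checking against both views.

Create pose.py:
```python
from h import *
s=pickle.load(open("s0.pkl","rb"))
def fit(uv,z,model):
    P=onz(s["top"],uv,z)[:,:2];a=P-P.mean(0);b=model-model.mean(0)
    th=np.arctan2((b[:,0]*a[:,1]-b[:,1]*a[:,0]).sum(),(a*b).sum())
    Rm=np.array([[np.cos(th),-np.sin(th)],[np.sin(th),np.cos(th)]])
    return np.degrees(th),P.mean(0)-Rm@model.mean(0),(P-P.mean(0)-b@Rm.T)
# jig corners: far-left, far-right, near-right, near-left
jm=np.array([[-95,-135],[-95,135],[95,135],[95,-135.]])
jy,jc,jr=fit([[343.9,195.7],[426.3,177.8],[440.5,235.8],[357,254]],14,jm)
cm=np.array([[-100,-125],[-100,125],[100,125],[100,-125.]])
cy,cc,cr=fit([[206,158],[283,131],[306,193],[227,219]],90,cm)
def J(p): return R.from_euler('z',jy,degrees=True).apply(np.atleast_2d(p))+np.r_[jc,0]
up=np.array([-.5,0,.866]);out=np.array([.866,0,.5]);cor=np.array([45,0,35.])
```

Run:
```python
from pose import *
print(jy,jc,jr.round(1).tolist());print(cy,cc,cr.round(1).tolist())
seat=J([25.3,0,87.1]);print("seat",seat)
pts={"base":[[x,y,14] for x,y in jm],"panel top-front":[cor+up*110+out*18+[0,y,0] for y in(-70,70)],"panel bot-front":[cor+out*18+[0,y,0] for y in(-70,70)]}
for q in(0,.01,.02,.03): pts[f"htop{q}"]=[cor+up*181+out*9+[0,q*1000,0]]
for k,v in pts.items():
    for n in s: print(k,n,proj(s[n],J(v)).round(1).tolist())
for n in s:
    im=s[n]["pixels"];m=(im.max(2)<45).astype(np.uint8)
    a,b,c,d=(370,180,425,230) if n=="top" else(270,145,330,190)
    q=np.zeros_like(m);q[b:d,a:c]=m[b:d,a:c]
    N,L,S,C=cv2.connectedComponentsWithStats(q)
    print(n,[(x.tolist(),y.round(1)) for x,y in zip(S[1:],C[1:]) if x[4]>8])
```

```text
-168.67445644721775 [ 497.12677066 -220.99630924] [[-1.3, -1.7], [-1.6, 0.9], [1.2, 2.1], [1.7, -1.3]]
-161.3451691579666 [621.2138283  194.19734905] [[-0.7, -1.5], [-1.8, 3.7], [-2.0, 0.2], [4.6, -2.5]]
seat [[ 472.31943239 -225.96480677   87.1       ]]
base scene [[311.1, 214.0], [260.2, 180.1], [290.2, 152.4], [340.2, 182.8]]
base top [[343.4, 195.3], [426.6, 177.3], [441.2, 236.2], [356.6, 254.6]]
panel top-front scene [[313.4, 169.4], [285.3, 152.3]]
panel top-front top [[375.4, 220.4], [424.0, 209.9]]
panel bot-front scene [[322.5, 175.9], [296.1, 159.7]]
panel bot-front top [[375.7, 239.3], [420.5, 229.6]]
htop0 scene [[290.6, 157.8]]
htop0 top [[399.9, 198.2]]
htop0.01 scene [[288.5, 156.5]]
htop0.01 top [[403.6, 197.4]]
htop0.02 scene [[286.4, 155.2]]
htop0.02 top [[407.2, 196.6]]
htop0.03 scene [[284.4, 154.0]]
htop0.03 top [[410.9, 195.8]]
scene []
top [([393, 197, 6, 15, 81], array([395.5, 204.4]))]
```

Base outline fits to 2 mm, but the panel sits about 25 mm toward -y of the base centre, matching a backrest of -100..150. So the jig origin isn't the base centre. I'll check this with the panel's own outline.

```bash
sed -i 's/^def J/jm=jm+[0,25]\njy,jc,jr=fit([[343.9,195.7],[426.3,177.8],[440.5,235.8],[357,254]],14,jm)\ndef J/' pose.py
```

Run:
```python
from pose import *
print(jy,jc,"seat",J([25.3,0,87.1]))
for a,h,o in(("topfront",110,18),("topback",110,0),("botfront",0,18)):
    P=J([cor+up*h+out*o+[0,y,0] for y in(-70,70)])
    print(a,[proj(s[n],P).round(1).tolist() for n in s])
for q in(0,10,20): print("handle axis",q,[proj(s[n],J([cor+up*181+out*9+[0,q,0],cor+up*140+out*9+[0,q,0]])).round(1).tolist() for n in s])
im=s["top"]["pixels"].astype(int);hsv=cv2.cvtColor(s["top"]["pixels"],cv2.COLOR_BGR2HSV)
m=cv2.inRange(hsv,(0,0,100),(179,35,215));q=np.zeros_like(m);q[195:250,355:430]=m[195:250,355:430]
c=max(cv2.findContours(q,0,2)[0],key=cv2.contourArea);print(cv2.approxPolyDP(cv2.convexHull(c),2,True).reshape(-1,2).tolist(),cv2.minAreaRect(c))
t=cv2.resize(s["top"]["pixels"][165:265,330:455],None,fx=6,fy=6,interpolation=cv2.INTER_CUBIC)
for h,o,y0 in((110,18,0),(110,0,0),(0,18,0)):
    for y in(-70,70):
        u=(proj(s["top"],J(cor+up*h+out*o+[0,y,0]))[0]-[330,165]+.5)*6
        cv2.drawMarker(t,tuple(int(a) for a in u),(0,0,255),0,14,1)
for h in(181,140):
    u=(proj(s["top"],J(cor+up*h+out*9+[0,12,0]))[0]-[330,165]+.5)*6
    cv2.drawMarker(t,tuple(int(a) for a in u),(0,255,0),0,14,1)
cv2.imwrite("pics/chk.png",t[:600])
```

```text
-168.67445644721775 [ 492.21718812 -196.48312913] seat [[ 467.40984985 -201.45162665   87.1       ]]
topfront [[[318.6, 172.6], [290.2, 155.3]], [[366.7, 222.3], [415.3, 211.7]]]
topback [[[316.1, 176.7], [287.8, 159.3]], [[365.2, 217.0], [413.3, 206.6]]]
botfront [[[327.4, 178.9], [300.7, 162.5]], [[367.6, 241.1], [412.5, 231.3]]]
handle axis 0 [[[295.8, 161.0], [300.0, 163.8]], [[390.8, 200.1], [390.4, 208.6]]]
handle axis 10 [[[293.7, 159.7], [297.9, 162.6]], [[394.5, 199.3], [394.0, 207.8]]]
handle axis 20 [[[291.6, 158.4], [295.9, 161.3]], [[398.1, 198.6], [397.5, 207.0]]]
[[414, 207], [416, 211], [413, 230], [369, 239], [367, 217]] ((392.00421142578125, 222.7334747314453), (23.41507339477539, 51.8978157043457), 77.6609115600586)
```

View pics/chk.png

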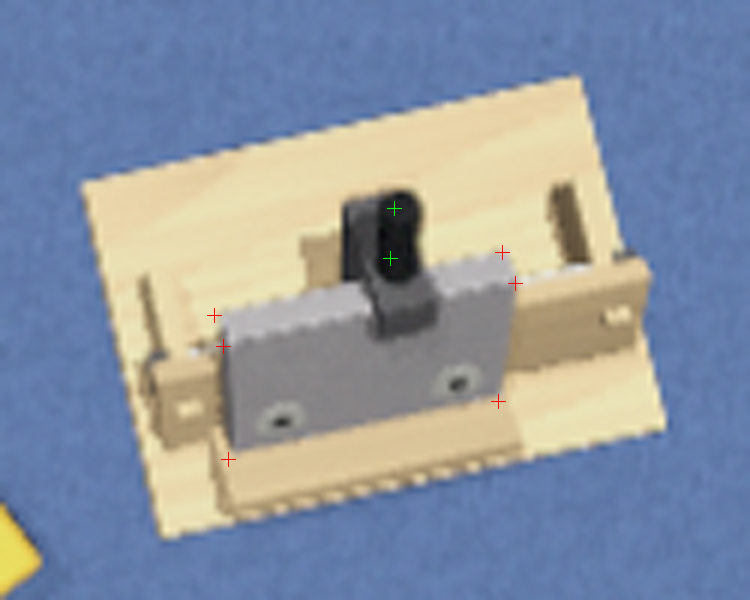

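The projected model lands within about 1 px (3 mm) of the panel corners, and the handle fits a clamp travel of about 14 mm. Now the deltas for the push approach.

Add to pose.py:
```python
def Jt(u,o,y): return J(cor+up*u+out*o+[0,y,0])[0]
Rz=R.from_euler('z',jy,degrees=True).as_matrix()
RT=Rz@np.c_[[0,-1,0],-out,-up]   # tool axes for slope work
def delta(P,Rm=RT):
    from bench import r
    st=r.sense();C=R.from_euler('xyz',st["tcp_rot"],degrees=True).as_matrix()
    rv=R.from_matrix(C.T@Rm).as_rotvec(degrees=True)
    print("t",st["time"],"tcp",st["tool_pos"].round(1),"F",st["ft_force"].round(1),"rotvec",rv.round(1),"d",(C.T@(P-st["tool_pos"])).round(1),"target",np.round(P,1))
```

Run:
```python
from pose import *
delta(Jt(242,9,-50));delta(Jt(142,9,-50))
```

```text
t 0.1 tcp [ 263.4 -538.5  230.3] F [-0.2 -0.4  0. ] rotvec [ 25.4 -19.7 -73.4] d [ 434.5 -237.8  -18.3] target [ 549.3 -134.1  249.1]
t 0.1 tcp [ 263.4 -538.5  230.3] F [-0.2 -0.4  0. ] rotvec [ 25.4 -19.7 -73.4] d [ 386.1 -250.4   68.3] target [ 500.2 -143.9  162.5]
```
Rotation magnitude 80°, 8 rows 85°. Translation 500mm over 8 rows. First: row to raise 60 (dz -60), then target 8 rows... Use final dz -60 too, then descend later. Close fingers: opening 0.

Careful with the scale: shifts go in units of 100 mm and turns go in units of 10 degrees. That gives: -80 mm is -0.8, -60 mm is -0.6, -5 degrees is -0.5.

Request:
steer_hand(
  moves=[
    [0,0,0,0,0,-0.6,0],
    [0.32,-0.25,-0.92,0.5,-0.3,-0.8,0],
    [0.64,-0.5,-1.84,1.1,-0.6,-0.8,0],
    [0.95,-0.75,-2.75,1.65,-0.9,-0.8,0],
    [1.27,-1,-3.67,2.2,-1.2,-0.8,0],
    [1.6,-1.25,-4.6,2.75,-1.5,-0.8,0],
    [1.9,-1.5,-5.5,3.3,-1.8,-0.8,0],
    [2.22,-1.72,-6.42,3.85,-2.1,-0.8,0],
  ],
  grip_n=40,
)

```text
refused: moves: the value is not of type 'object' (schema: type "object"). Nothing was moved.
```

Nothing moved. I misread the format; it is an object with the rows under "offsets". Resending.

Request:
steer_hand(
  moves={"offsets": [[0,0,0,0,0,-0.6,0],[0.32,-0.25,-0.92,0.5,-0.3,-0.8,0],[0.64,-0.5,-1.84,1.1,-0.6,-0.8,0],[0.95,-0.75,-2.75,1.65,-0.9,-0.8,0],[1.27,-1,-3.67,2.2,-1.2,-0.8,0],[1.6,-1.25,-4.6,2.75,-1.5,-0.8,0],[1.9,-1.5,-5.5,3.3,-1.8,-0.8,0],[2.22,-1.72,-6.42,3.85,-2.1,-0.8,0]]},
  grip_n=40,
)

```text
time: 1.1
tool_pos: [514.9, -183.8, 310.9]
tcp_rot: [-153.4, 2.2, 92.3]
ft_force: [-0.2, -1.8, 1.5]
finger_gap: 0.2
grip_force: 0.0
```

```bash
python3 -c "
from pose import *
delta(Jt(242,9,-50))"
```

```text
t 1.1 tcp [ 514.9 -183.8  310.9] F [-0.2 -1.8  1.5] rotvec [ 3.2 -2.3 -9. ] d [50.7 59.4 37.3] target [ 549.3 -134.1  249.1]
```

To row units: 50 mm is 0.5, 59.4 mm is 0.594, -9 degrees is -0.9.

Request:
steer_hand(
  moves={"offsets": [[0.32,-0.23,-0.9,0.5,0.3,0,0],[0.32,-0.23,-0.9,0.507,0.594,0.373,0],[0.32,-0.23,-0.9,0.507,0.594,0.373,0]]},
)

```text
time: 1.48
tool_pos: [547.2, -134.7, 244.5]
tcp_rot: [-149.6, -0.2, 101.1]
ft_force: [-0.1, 0.1, 1.1]
finger_gap: -0.1
grip_force: 0.0
```

```bash
python3 -c "
from pose import *
delta(Jt(142,9,-50))
from bench import r
d=r.snapshot('top');cv2.imwrite('pics/pre.png',cv2.resize(d['pixels'][130:280,320:480],(640,600)))"
```

```text
t 1.475 tcp [ 547.2 -134.7  244.5] F [-0.1  0.1  1.1] rotvec [-0.4 -0.3 -0.1] d [-0.2  0.3 95. ] target [ 500.2 -143.9  162.5]
```

View pics/pre.png

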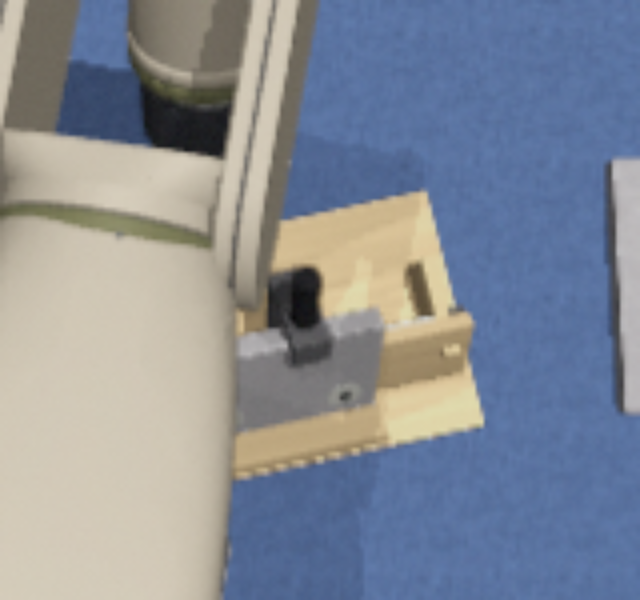

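The view shows the handle untouched at crop (305,295), with the tool hidden behind the arm on its left. I'll descend beside it, then push.

Request:
steer_hand(
  moves={"offsets": [[0,0,0,0,0,0.5,0],[0,0,0,0,0,0.95,0],[0,0,0,-0.2,0,0.95,0],[0,0,0,-0.4,0,0.95,0],[0,0,0,-0.55,0,0.95,0],[0,0,0,-0.7,0,0.95,0],[0,0,0,-0.85,0,0.95,0],[0,0,0,-1,0,0.95,0]]},
)

```text
time: 2.52
tool_pos: [522.4, -244.0, 167.4]
tcp_rot: [-150.2, 0.0, 101.1]
ft_force: [1.6, 4.4, 2.7]
finger_gap: 0.5
grip_force: 2.2
```

Request:
steer_hand(
  moves={"offsets": [[0,0,0,-0.1,0,0,0],[0,0,0,-0.2,0,0,0],[0,0,0,-0.27,0,0,0],[0,0,0,-0.32,0,0,0]]},
)

```text
time: 3.02
tool_pos: [527.8, -275.0, 167.0]
tcp_rot: [-150.1, 0.0, 101.0]
ft_force: [1.0, 3.8, 0.4]
finger_gap: -0.2
grip_force: 1.7
```

```bash
python3 -c "
from pose import *
delta(Jt(142,9,89))"
```

```text
t 3.025 tcp [ 527.8 -275.   167. ] F [1.  3.8 0.4] rotvec [ 0.1 -0.1 -0.2] d [-5.1  1.2  4.5] target [ 527.5 -280.2  162.5]
```

Steady 4 N sliding, and the stop is near.

Request:
steer_hand(
  moves={"offsets": [[0,0,0,-0.04,0,0,0],[0,0,0,-0.07,0,0,0],[0,0,0,-0.09,0,0,0],[0,0,0,-0.09,0,0,0]]},
)

```text
time: 3.52
tool_pos: [528.9, -280.8, 167.0]
tcp_rot: [-150.0, -0.3, 101.1]
ft_force: [-2.1, 16.1, 3.5]
finger_gap: 0.1
grip_force: 8.0
```

Request:
steer_hand(
  moves={"offsets": [[0,0,0,-0.02,0,0,0],[0,0,0,-0.02,0,0,0]]},
)

```text
time: 3.78
tool_pos: [528.9, -280.9, 167.0]
tcp_rot: [-149.9, -0.4, 101.1]
ft_force: [-5.1, 24.9, 5.6]
finger_gap: -0.2
grip_force: 12.5
```

Stop shown (25 N, travel consistent with 110 mm). Backing off and moving above the panel.

Request:
steer_hand(
  moves={"offsets": [[0,0,0,0.12,0,0,0],[0,0,0,0.2,0,-0.3,0],[0,0,0,0.4,0,-0.7,30],[0,0,0,0.8,0,-0.7,55],[0,0,0,0.95,0,-0.5,55],[0,0,0,0.95,0,-0.5,55]]},
)

```text
time: 4.53
tool_pos: [534.8, -186.8, 209.3]
tcp_rot: [-149.9, -0.0, 101.1]
ft_force: [-0.1, 0.7, -0.9]
finger_gap: 55.1
grip_force: 0.0
```

```bash
python3 -c "
from pose import *
delta(Jt(150,9,0));delta(Jt(64,9,0))
from bench import r
for n in ('top','scene','wrist'):
  d=r.snapshot(n);cv2.imwrite('pics/g_%s.png'%n,d['pixels'])
for o in (0,18):print(proj(d,[Jt(110,o,-70),Jt(110,o,70)]))"
```

```text
t 4.525 tcp [ 534.8 -186.8  209.3] F [-0.1  0.7 -0.9] rotvec [-0.1 -0.1 -0.2] d [-1.2  1.4 45.3] target [ 514.  -192.1  169.4]
t 4.525 tcp [ 534.8 -186.8  209.3] F [-0.1  0.7 -0.9] rotvec [-0.1 -0.1 -0.2] d [ -1.3   1.5 131.3] target [ 471.8 -200.6   94.9]
[[333.44558264 113.66921704]
 [332.4631031  278.47452535]]
[[309.557807   113.79951392]
 [312.11104644 278.58092296]]
```

View pics/g_wrist.png

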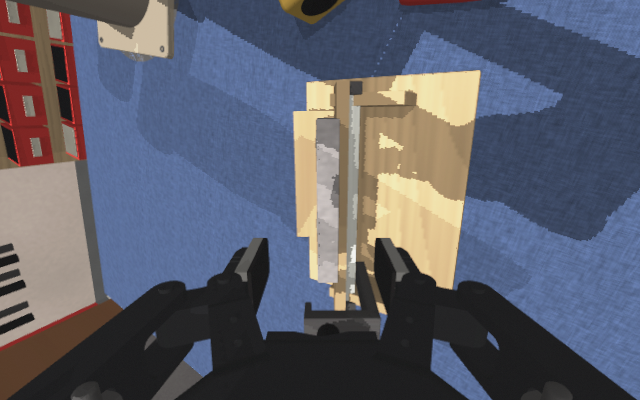

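The wrist view shows the panel's upper edge clear of the hook, between u=316 and 339, v=118 to 282. It lies about 5 mm further back than predicted, so I'll shift about 3 mm back while descending.

To row units: 127 mm is 1.27, 117 mm is 1.17.

Request:
steer_hand(
  moves={"offsets": [[0,0,0,0,0.04,0.4,55],[0,0,0,0,0.04,0.7,55],[0,0,0,0,0.04,0.9,55],[0,0,0,0,0.04,1.05,55],[0,0,0,0,0.04,1.17,55],[0,0,0,0,0.04,1.27,55],[0,0,0,0,0.04,1.27,55]]},
)

```text
time: 5.55
tool_pos: [476.9, -199.0, 98.0]
tcp_rot: [-150.1, 0.0, 101.0]
ft_force: [0.5, -0.2, 0.6]
finger_gap: 55.0
grip_force: 0.0
```

Request:
steer_hand(
  moves={"offsets": [[0,0,0,0,0,0,10],[0,0,0,0,0,0,10],[0,0,0,0,0,0,10],[0,0,0,0,0,0,10],[0,0,0,0,0,0,10],[0,0,0,0,0,0,10]]},
  grip_n=50,
)

```text
time: 6.3
tool_pos: [478.0, -199.0, 99.0]
tcp_rot: [-150.2, 0.1, 101.1]
ft_force: [2.7, 1.6, 5.2]
finger_gap: 17.2
grip_force: 49.9
```

To row units: -160 mm is -1.6, -140 mm is -1.4.

Request:
steer_hand(
  moves={"offsets": [[0,0,0,0,0,-0.1,10],[0,0,0,0,0,-0.25,10],[0,0,0,0,0,-0.5,10],[0,0,0,0,0,-0.8,10],[0,0,0,0,0,-1.1,10],[0,0,0,0,0,-1.4,10],[0,0,0,0,0,-1.6,10],[0,0,0,0,0,-1.6,10]]},
  grip_n=50,
)

```text
time: 7.3
tool_pos: [557.1, -183.6, 239.0]
tcp_rot: [-150.3, 0.1, 101.1]
ft_force: [0.6, -0.1, -2.0]
finger_gap: 17.3
grip_force: 49.1
```

Run:
```python
from pose import *
print("crate",cy,cc)
C=R.from_euler('z',cy,degrees=True).as_matrix()
RC=C@np.c_[[0,-1,0],[-1,0,0],[0,0,-1]]
for z in(260,102): delta(np.r_[cc,z],RC)
from bench import r
d=r.snapshot('wrist');cv2.imwrite('pics/held.png',d['pixels'])
```

```text
crate -161.3451691579666 [621.2138283  194.19734905]
t 7.3 tcp [ 557.1 -183.6  239. ] F [ 0.6 -0.1 -2. ] rotvec [-29.7  -1.8  -7.4] d [358.4 106.9 -86.1] target [621.2 194.2 260. ]
t 7.3 tcp [ 557.1 -183.6  239. ] F [ 0.6 -0.1 -2. ] rotvec [-29.7  -1.8  -7.4] d [358.7 185.2  51.1] target [621.2 194.2 102. ]
```

View pics/held.png

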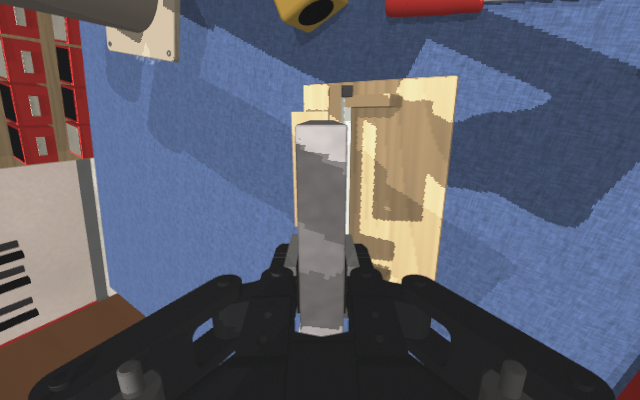

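The panel is held square between the pads, upper end at (322,125) to (322,330), with the jig empty below. Swinging it over the crate while turning it vertical.

To row units: 33 mm is 0.33, 350 mm is 3.5, -9 degrees is -0.9.

Request:
steer_hand(
  moves={"offsets": [[-0.2,0,-0.05,0.2,0.1,-0.15,10],[-0.5,0,-0.1,0.6,0.2,-0.3,10],[-0.9,-0.05,-0.2,1.1,0.33,-0.45,10],[-1.4,-0.1,-0.35,1.65,0.5,-0.6,10],[-1.9,-0.12,-0.47,2.2,0.66,-0.75,10],[-2.4,-0.15,-0.6,2.75,0.83,-0.86,10],[-2.8,-0.17,-0.7,3.2,0.96,-0.86,10],[-2.97,-0.18,-0.74,3.5,1.05,-0.86,10]]},
  grip_n=50,
)

```text
time: 8.35
tool_pos: [618.5, 188.8, 259.0]
tcp_rot: [-179.9, -0.2, 108.7]
ft_force: [0.4, -0.8, -2.7]
finger_gap: 17.3
grip_force: 49.2
```

```bash
python3 - <<'E'
from pose import *
C=R.from_euler('z',cy,degrees=True).as_matrix()
RC=C@np.c_[[0,-1,0],[-1,0,0],[0,0,-1]]
for z in(260,104): delta(np.r_[cc,z],RC)
from bench import r
d=r.snapshot('top');cv2.imwrite('pics/over_t.png',d['pixels'])
d=r.snapshot('scene');cv2.imwrite('pics/over.png',cv2.resize(d['pixels'][130:330,230:430],(600,600)))
E
```

```text
t 8.35 tcp [618.5 188.8 259. ] F [ 0.4 -0.8 -2.7] rotvec [-0.1 -0.2  0.1] d [ 4.2  4.3 -1. ] target [621.2 194.2 260. ]
t 8.35 tcp [618.5 188.8 259. ] F [ 0.4 -0.8 -2.7] rotvec [-0.1 -0.2  0.1] d [  3.6   4.5 155. ] target [621.2 194.2 104. ]
```

View pics/over.png

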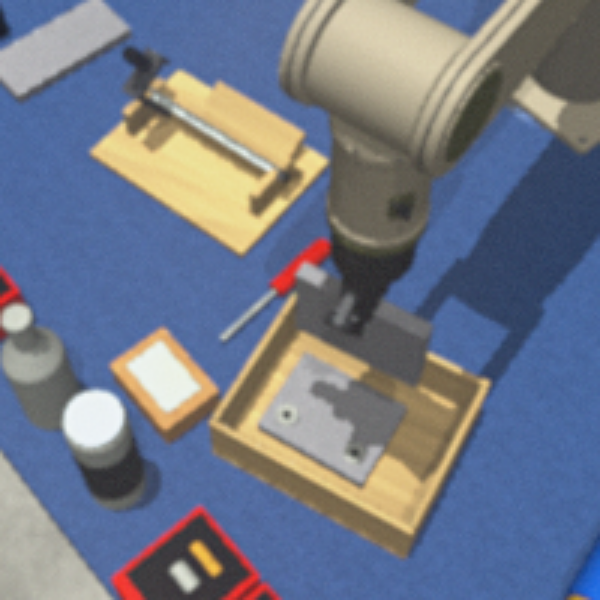

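The scene view shows the panel above the crate, the clamp at its right stop (135,70 in the crop), and the other objects in place. Lowering.

To row units: 4 mm is 0.04, 152 mm is 1.52.

Request:
steer_hand(
  moves={"offsets": [[0,0,0,0.04,0.04,0.2,10],[0,0,0,0.04,0.04,0.5,10],[0,0,0,0.04,0.04,0.8,10],[0,0,0,0.04,0.04,1.05,10],[0,0,0,0.04,0.04,1.25,10],[0,0,0,0.04,0.04,1.4,10],[0,0,0,0.04,0.04,1.5,10],[0,0,0,0.04,0.04,1.52,10]]},
  grip_n=50,
)

```text
time: 9.45
tool_pos: [621.9, 190.8, 106.6]
tcp_rot: [-179.8, -0.2, 108.6]
ft_force: [-0.1, 0.4, -2.4]
finger_gap: 17.4
grip_force: 49.2
```

Request:
steer_hand(
  moves={"offsets": [[0,0,0,0,0,0.02,10],[0,0,0,0,0,0.04,10],[0,0,0,0,0,0.05,10],[0,0,0,0,0,0.05,10]]},
)

```text
time: 9.95
tool_pos: [622.1, 190.9, 102.3]
tcp_rot: [-179.9, -0.1, 108.6]
ft_force: [0.8, 0.0, -1.4]
finger_gap: 17.2
grip_force: 49.2
```

To row units: 4 mm is 0.04, 3 mm is 0.03.

Request:
steer_hand(
  moves={"offsets": [[0,0,0,0,0,0.02,10],[0,0,0,0,0,0.03,10],[0,0,0,0,0,0.04,10],[0,0,0,0,0,0.04,10]]},
)

```text
time: 10.45
tool_pos: [621.9, 190.9, 98.0]
tcp_rot: [-179.8, -0.2, 108.6]
ft_force: [-0.7, -0.6, -1.8]
finger_gap: 17.3
grip_force: 49.2
```

Request:
steer_hand(
  moves={"offsets": [[0,0,0,0,0,0.02,10],[0,0,0,0,0,0.03,10],[0,0,0,0,0,0.04,10],[0,0,0,0,0,0.04,10]]},
)

```text
time: 10.95
tool_pos: [622.0, 191.0, 94.6]
tcp_rot: [-179.9, -0.2, 108.6]
ft_force: [-2.5, 0.3, 2.1]
finger_gap: 17.1
grip_force: 49.8
```

The lower edge is resting on the finished panel. Releasing.

Request:
steer_hand(
  moves={"offsets": [[0,0,0,0,0,0,25],[0,0,0,0,0,0,35],[0,0,0,0,0,0,50],[0,0,0,0,0,0,60],[0,0,0,0,0,0,60],[0,0,0,0,0,0,60],[0,0,0,0,0,0,60],[0,0,0,0,0,0,60]]},
)

```text
time: 11.95
tool_pos: [622.0, 190.9, 94.1]
tcp_rot: [-179.8, -0.2, 108.6]
ft_force: [0.6, -0.6, -0.1]
finger_gap: 59.9
grip_force: 0.0
```

Request:
steer_hand(
  moves={"offsets": [[0,0,0,0,0,-0.15,60],[0,0,0,0,0,-0.3,60],[0,0,0,0,0,-0.5,60],[0,0,0,0,0,-0.8,60],[0,0,0,0,0,-1.3,60],[0,0,0,0,0,-1.8,60],[0,0,0,0,0,-1.8,60],[0,0,0,0,0,-1.8,60]]},
)

```text
time: 12.95
tool_pos: [622.7, 190.6, 275.2]
tcp_rot: [-179.9, -0.1, 108.6]
ft_force: [-0.4, 0.5, -0.9]
finger_gap: 60.0
grip_force: 0.0
```

```bash
python3 - <<'E'
from bench import r
import cv2,numpy as np
a=[cv2.resize(r.snapshot(n)["pixels"],(560,350)) if n=="wrist" else r.snapshot(n)["pixels"] for n in("wrist","scene")]
cv2.imwrite('pics/end.png',np.hstack([a[0],cv2.resize(a[1][190:330,250:346],(240,350))]))
E
```

```text
(no output)
```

View pics/end.png

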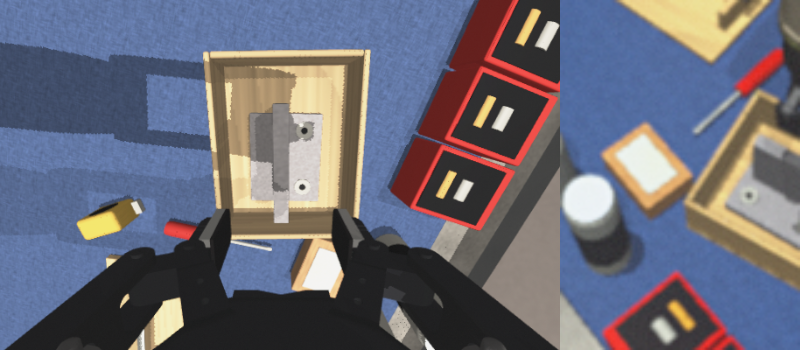

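The panel stands upright inside the crate on the finished panel (wrist view, (281,103) to (281,222)), released and clear of the walls. Its middle is about 81 mm up, under the 94 mm limit.

```bash
python3 -c "
from bench import r
print(r.hand_in())"
```

```text
the job is handed in; nothing more can be done
None
```

I handed the job in at about 13 s, with no verdict returned: the clamp is against its stop and the panel stands released in the crate on the finished one, its middle about 81 mm up (limit 94 mm); nothing else on the bench looked moved.

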